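# Draw down the four lever nuts of a phone gluing clamp crosswise

## Task

Clamp the freshly glued phone evenly: turn the four lever nuts clockwise by their knobs, crosswise (each time going on to the nut diagonally opposite before doing the other diagonal), in two rounds. In the first round run each nut down only until you feel it bite and then give it just a nudge more, 5 to 10 degrees; when all four have bitten, turn each about 35 degrees further in the second round, no more or the glass cracks. Do not lean on the clamp's frame, leave the other things on the mat where they are, and let go of everything at the end.

Things in the scene. Friction and masses are not known exactly. Their poses are not given: they have to be found in the camera images.
- clamp: phone gluing clamp, fixed to the mat: a dark steel base 150 mm (x) by 190 mm (y) by 10 mm, a black phone 8 mm thick on it and over it an aluminium cover frame 8 mm thick with a window. Origin at the centre of the base's underside, z up; the frame's top is 26 mm above the origin. Near/far and left/right are as seen from the robot: near = -x, left = +y of the clamp.
- axis_a (a point): vertical turning axis of the near left lever nut (-52, 70 mm from the clamp's centre), at the grip height of its knob, 64 mm above the clamp's underside. Each nut is a steel hub 26 mm across with a flat crank arm whose top is 41 mm above the clamp's underside. Nothing of the hub rises above 50 mm.
- knob_a (a point): centre of the upright round black knob of the near left lever nut, 14 mm in diameter, rising 41 mm above the crank arm (this point is 23 mm above the arm's top, 18 mm below the knob's top). Rigid with the arm, it circles 45 mm from the axis at one height. Clockwise seen from above tightens. Gripped hard and led off its circle it meets large side forces: push it or straddle it loosely.
- draw_a (a joint): how far (rad) the near left nut has been turned since it bit: stays 0 while the nut runs down freely (unknown, 0.25 to 0.7 rad, about 1 N at the knob), then grows with the clockwise turning, which takes about 11 N at the knob, nearly constant (less is felt when standing still). A nut stays where it is left and has a dead stop at 1.3. The arm's direction when it bites differs from nut to nut and cannot be seen, only felt.
- axis_b (a point): vertical turning axis of the far left lever nut (52, 70 mm from the clamp's centre), at the grip height of its knob, 64 mm above the clamp's underside. Each nut is a steel hub 26 mm across with a flat crank arm whose top is 41 mm above the clamp's underside. Nothing of the hub rises above 50 mm.
- knob_b (a point): centre of the upright round black knob of the far left lever nut, 14 mm in diameter, rising 41 mm above the crank arm (this point is 23 mm above the arm's top, 18 mm below the knob's top). Rigid with the arm, it circles 45 mm from the axis at one height. Clockwise seen from above tightens. Gripped hard and led off its circle it meets large side forces: push it or straddle it loosely.
- draw_b (a joint): how far (rad) the far left nut has been turned since it bit: stays 0 while the nut runs down freely (unknown, 0.25 to 0.7 rad, about 1 N at the knob), then grows with the clockwise turning, which takes about 11 N at the knob, nearly constant (less is felt when standing still). A nut stays where it is left and has a dead stop at 1.3. The arm's direction when it bites differs from nut to nut and cannot be seen, only felt.
- axis_c (a point): vertical turning axis of the far right lever nut (52, -70 mm from the clamp's centre), at the grip height of its knob, 64 mm above the clamp's underside. Each nut is a steel hub 26 mm across with a flat crank arm whose top is 41 mm above the clamp's underside. Nothing of the hub rises above 50 mm.
- knob_c (a point): centre of the upright round black knob of the far right lever nut, 14 mm in diameter, rising 41 mm above the crank arm (this point is 23 mm above the arm's top, 18 mm below the knob's top). Rigid with the arm, it circles 45 mm from the axis at one height. Clockwise seen from above tightens. Gripped hard and led off its circle it meets large side forces: push it or straddle it loosely.
- draw_c (a joint): how far (rad) the far right nut has been turned since it bit: stays 0 while the nut runs down freely (unknown, 0.25 to 0.7 rad, about 1 N at the knob), then grows with the clockwise turning, which takes about 11 N at the knob, nearly constant (less is felt when standing still). A nut stays where it is left and has a dead stop at 1.3. The arm's direction when it bites differs from nut to nut and cannot be seen, only felt.
- axis_d (a point): vertical turning axis of the near right lever nut (-52, -70 mm from the clamp's centre), at the grip height of its knob, 64 mm above the clamp's underside. Each nut is a steel hub 26 mm across with a flat crank arm whose top is 41 mm above the clamp's underside. Nothing of the hub rises above 50 mm.
- knob_d (a point): centre of the upright round black knob of the near right lever nut, 14 mm in diameter, rising 41 mm above the crank arm (this point is 23 mm above the arm's top, 18 mm below the knob's top). Rigid with the arm, it circles 45 mm from the axis at one height. Clockwise seen from above tightens. Gripped hard and led off its circle it meets large side forces: push it or straddle it loosely.
- draw_d (a joint): how far (rad) the near right nut has been turned since it bit: stays 0 while the nut runs down freely (unknown, 0.25 to 0.7 rad, about 1 N at the knob), then grows with the clockwise turning, which takes about 11 N at the knob, nearly constant (less is felt when standing still). A nut stays where it is left and has a dead stop at 1.3. The arm's direction when it bites differs from nut to nut and cannot be seen, only felt.
- cup_center (a point): pale silicone suction cup, 52 mm across, 44 mm tall, a bystander lying loose on the mat; this is its centre, half-way up.
- module_center (a point): grey phone camera module, 22 x 34 x 9 mm, a bystander lying loose on the mat; this is its centre, half-way up.
- spudger_center (a point): black plastic spudger, a flat bar 140 mm long, 7 mm thick, a bystander lying loose on the mat; this is its centre, half-way up.
- tin_center (a point): closed stainless parts tin, 72 mm across, 31 mm tall, a bystander lying loose on the mat; this is its centre, half-way up.
- driver_center (a point): small screwdriver, 120 mm long, 10 mm thick, a bystander lying loose on the mat; this is its centre, half-way up.

How it is judged:
On the way, in this order (a step that is already met when the one before it is completed fails the run):
1. two diagonally opposite nuts have bitten and are drawn at least 0.03 rad ((value of joint each of draw_a, draw_c above 0.03 rad or value of joint each of draw_b, draw_d above 0.03 rad)), for 0.1 s.
2. all four nuts have bitten and are drawn at least 0.03 rad (value of joint each of draw_a, draw_b, draw_c, draw_d above 0.03 rad), for 0.1 s.
3. two diagonally opposite nuts are tightened, at least 0.45 rad past their bite ((value of joint each of draw_a, draw_c above 0.45 rad or value of joint each of draw_b, draw_d above 0.45 rad)), for 0.1 s.
At the end, for the whole second after the job is handed in: All four nuts stand 0.45 to 1.05 rad past their bite and are at rest (value of joint draw_a between 0.45 and 1.05 rad and velocity of joint each of draw_a, draw_b, draw_c, draw_d below 0.05 rad/s and value of joint draw_b between 0.45 and 1.05 rad and value of joint draw_c between 0.45 and 1.05 rad and value of joint draw_d between 0.45 and 1.05 rad); the robot touches nothing.
It fails at once if a nut is drawn on past 0.32 rad while some nut has not yet bitten (value of joint any of draw_a, draw_b, draw_c, draw_d above 0.32 rad and value of joint any of draw_a, draw_b, draw_c, draw_d below 0.02 rad).
It fails at once if not crosswise: two neighbouring nuts bitten (past 0.04 rad) while the other two are not, or two neighbouring nuts tightened (past 0.45) while the other two are only snug (below 0.33) ((value of joint each of draw_a, draw_b above 0.04 rad and value of joint each of draw_c, draw_d below 0.01 rad) or (value of joint each of draw_b, draw_c above 0.04 rad and value of joint each of draw_d, draw_a below 0.01 rad) or (value of joint each of draw_c, draw_d above 0.04 rad and value of joint each of draw_a, draw_b below 0.01 rad) or (value of joint each of draw_d, draw_a above 0.04 rad and value of joint each of draw_b, draw_c below 0.01 rad) or (value of joint each of draw_a, draw_b above 0.45 rad and value of joint each of draw_c, draw_d below 0.33 rad) or (value of joint each of draw_b, draw_c above 0.45 rad and value of joint each of draw_d, draw_a below 0.33 rad) or (value of joint each of draw_c, draw_d above 0.45 rad and value of joint each of draw_a, draw_b below 0.33 rad) or (value of joint each of draw_d, draw_a above 0.45 rad and value of joint each of draw_b, draw_c below 0.33 rad)).
It fails at once if a nut is overtightened (more than 1.05 rad past its bite), which cracks the glass (value of joint any of draw_a, draw_b, draw_c, draw_d above 1.05 rad).
It fails at once if the robot bears on the clamp's frame, phone or base with more than 20 N (contact force between any of the fingers, the arm and clamp above 20 N).
It fails at once if a bystander is shifted by more than 20 mm (distance of any of cup_center, module_center, spudger_center, tin_center, driver_center from where it was at the start of the episode above 0.02 m).
It also fails if it takes over 72 s, if anything falls off the work surface, if the arm or the gripper's body presses on something with over 40 N, if the wrist force passes 120 N, or if a joint passes its speed limit or range.

## Robot

A 6-joint arm with a two-finger parallel gripper is mounted at the origin on the work surface. World frame = base frame: x ahead of the robot, y to its left, z up, the work surface at z = 0. Lengths are in m, angles in rad, forces in N, time in s.
With the tool pointing down it reaches from about 0.375 to 0.9 m from the base axis. Payload 3.1 kg.
Tool frame: the origin (TCP) lies between the finger pads; the fingertips stand 22 mm ahead of it and the grasp point (between the pads) lies 3 mm ahead of it; z points along the fingers, y is the line along which they close (so a half turn about z gives the same grasp; the last joint's range is limited). The gripper opens to 87 mm and grips with 3 to 60 N. Pads are 19 mm wide; open, the fingers measure 117 mm over their backs; the gripper's body (75 mm by 190 mm) begins 51 mm behind the grasp point.
Start: joints at [1.06, 0.527, 1.433, -0, 1.181, -0.178], TCP at [0.204, 0.591, 0.221] pointing down, gripper open.
Joint ranges: [-3.08, 3.08], [-0.75, 2.2], [0.22, 2.44], [-1.43, 4.57], [0, 2.65], [-2.85, 2.85]. Speed limits (rad/s): [2.79, 2.79, 3.14, 3.14, 3.14, 3.14].

## Interface

Orientations are given as a unit quaternion [x, y, z, w].
In Python, from rig import robot gives the robot as it stands.
- The arm moves only by the tool move_arm, never from a script. Its argument "series" is text: rows parted by semicolons, each of 6 numbers parted by spaces: the shift along the tool's x, y, z in mm, then the turn, a rotation vector about the tool's x, y, z in degrees. In form: dx dy dz ax ay az; .... A call has 1 to 8 rows; each row is the pose to reach, as a shift and turn from the pose commanded when the call began, along the tool's axes at that moment; what a row does not reach only later rows make up. A row lasts 1/12 s, in which the tool goes at most 41.7 mm and 7.16 degrees, less where a joint would pass 70% of its speed; a pose out of reach is approached as far as the arm can. A call with a gripper value outside its range is refused whole. "jaw" is the opening, from 0 (shut) to 1 (fully open), set as the call begins (left out, the last holds). The fingers move at their own pace and stop on an object; "newtons" is the grip in N (left out, the last holds). Time passes only in rows, so rows that repeat a pose let the fingers close. It gives the time, the measured TCP pose, the force, the opening and the grip force at its end, in the units of the state.
- robot.get_obs(): the state, without advancing time (a new reading comes with each control period).
- robot.camera(name): name is "scene" or "top" or "wrist"; returns a dict with "img" (480x640x3 uint8, red, green, blue), "mtx" (3x3 intrinsics, pixels), "world_to_cam" (4x4, takes a point from world to camera coordinates). Camera axes: x right, y down, z forward; pixel columns grow to the right and rows downward; lengths in m; the calibration is good to about 2 mm. A picture is of the moment at which its call begins. There is no depth.
- robot.hand_in(): hands the job in; it is judged then, once.
Trained networks look in a picture, given as the dict that the camera call returned (one of the last four; its "shot" number tells which), for a name from the list of things; names that differ only in an ending like _2 or _b are one class to them, and where a whole thing is asked for, a point or a joint stands for the part that bears it (a point fixed in the world has none). Each returns a list of dicts, best first, with "p" (0 to 1); they miss things now and then, are a little off and sometimes report something else, mostly with a low value. They report only what shows in the picture. A call takes as long as a camera call.
- robot.search_frame(picture, thing): "xyz" ([x, y, z] in m, in world coordinates, good to about 4 mm: the middle of the surface that is visible of it).
- robot.tip_of(picture, thing): "xyz" ([x, y, z] in m, in world coordinates, good to about 4 mm: a listed point, or the origin of a listed thing).
The state is a dict: "time": time; "q": joint angles; "joint_velocities": joint speeds; "joint_torque": joint torques, N m; "position": TCP position; "tool_rot": TCP orientation; "ft_force": force on the tool from outside, world axes, zero at the start; "moment": the same for the moment, N m; "grip_width": finger opening in m; "grip_force": force on a finger pad.
Only numpy, scipy, OpenCV 4.12 (cv2) and the standard library are available. Lean on these libraries where they do the work, as an engineer would, in place of code of your own. Each camera call takes 0.05 s, during which the arm holds its last target. There are 200 camera calls.

## Working session

There is one attempt and no reset: what is moved stays moved. The work goes in short steps, Python scripts to look and compute and a tool call to move; the robot and the scene stay as the last step left them, time stands still between calls to the robot, and variables do not carry over. Pictures are saved under pics/ and viewed, at most 10 in all, crops included, and the job is handed in when it is done.

Besides the shell and the picture viewer there is one more tool, called after ">>>" by a JSON object that holds its "name" and its "arguments", one argument or row to a line. move_arm: Moves the arm, as the interface text tells. Its arguments: {"type":"object","properties":{"series":{"type":"string"},"jaw":{"type":"number"},"newtons":{"type":"number"}},"required":["series"]}

```bash
mkdir -p pics; python3 - <<'E'
from rig import robot
import cv2,numpy as np
o=robot.get_obs();print(o['time'],o['position'],o['tool_rot'],o['ft_force'],o['grip_width'])
for n in ['top','scene']:
    c=robot.camera(n);cv2.imwrite(f'pics/{n}0.png',c['img'][:,:,::-1])
    for t in ['clamp','axis_a','knob_a','cup_center','tin_center']:
        f=robot.tip_of(c,t)
        print(n,t,[(np.round(d['xyz'],4).tolist(),round(d['p'],2), ) for d in f[:6]])
E
```

```text
0.0 [0.20380079 0.59007504 0.22050222] [ 1.65628660e-01  9.86187633e-01 -9.91116332e-04 -3.43118853e-04] [0.25141178 0.41241655 0.14995995] 0.08698934555667255
top clamp [([0.5713, -0.0089, 0.0063], 0.74)]
top axis_a [([0.6282, 0.054, 0.0717], 0.97), ([0.5283, 0.0708, 0.0652], 0.84), ([0.5108, -0.0755, 0.064], 0.83), ([0.6157, -0.0814, 0.0658], 0.76)]
top knob_a [([0.6503, 0.0963, 0.0689], 0.88), ([0.491, -0.1165, 0.0669], 0.74), ([0.6625, -0.0902, 0.0666], 0.58), ([0.4951, 0.0953, 0.0664], 0.55), ([0.5725, -0.0102, 0.0071], 0.32)]
top cup_center [([0.6669, 0.1706, 0.0259], 0.86)]
top tin_center [([0.502, -0.1873, 0.0144], 0.77)]
scene clamp [([0.4947, -0.1158, 0.0668], 0.6)]
scene axis_a [([0.6306, 0.0498, 0.067], 0.97), ([0.5085, -0.0716, 0.0675], 0.7), ([0.6133, -0.0823, 0.0685], 0.57)]
scene knob_a [([0.4941, 0.0941, 0.0688], 0.78), ([0.6454, 0.0957, 0.0683], 0.64), ([0.495, -0.1135, 0.0651], 0.53)]
scene cup_center [([0.6636, 0.168, 0.0278], 0.95)]
scene tin_center [([0.5002, -0.1884, 0.0208], 0.64), ([0.6467, 0.0963, 0.0679], 0.62)]
```

View pics/top0.png

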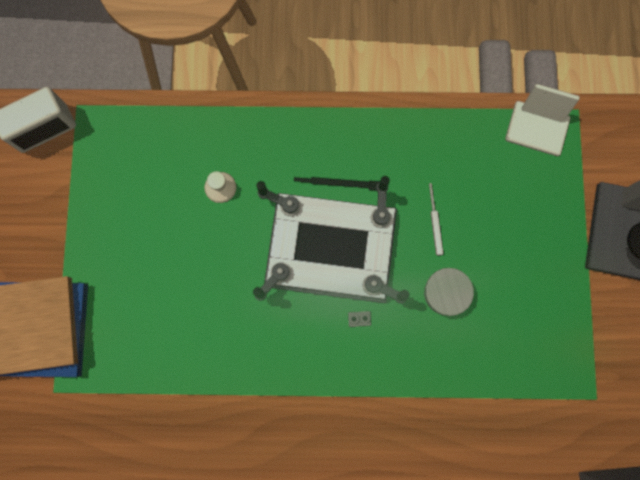

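View pics/scene0.png

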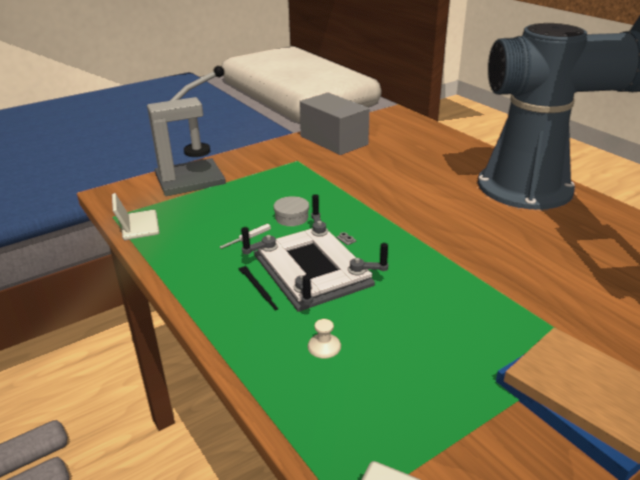

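Top picture: the clamp is centred near (331,246). Hubs are at b (290,205), c (382,216), a (281,272) and d (374,284). Knobs are at b (262,188), c (384,183), a (260,293) and d (404,296). The scene view agrees. Next I fit the clamp pose.

```bash
cat > h.py <<'E'
import numpy as np, cv2
from scipy.optimize import least_squares
L=np.array([[-52,70],[52,70],[52,-70],[-52,-70]])/1000
def axes(p):
    c,s=np.cos(p[2]),np.sin(p[2]); return L@np.array([[c,s],[-s,c]])+p[:2]
def proj(cam,P):
    w=cam['world_to_cam']; return cv2.projectPoints(np.atleast_2d(P).astype(float),cv2.Rodrigues(w[:3,:3])[0],w[:3,3],cam['mtx'],None)[0][:,0]
E
python3 - <<'E'
from h import *
from rig import robot
A0=axes([.571,-.008,-.1])
ax=[];kn=[]
for n in ['top','scene','top','scene']:
    c=robot.camera(n)
    if n=='top': cam=c
    ax+=[d['xyz'] for d in robot.tip_of(c,'axis_a') if d['p']>.4]
    kn+=[d['xyz'] for d in robot.tip_of(c,'knob_a') if d['p']>.4]
ax=np.array(ax);kn=np.array(kn)
near=lambda P,T:np.argmin(np.linalg.norm(P[:,None,:2]-T[None],axis=2),axis=1)
# 45mm constraint, joint fit
K0=np.array([[.4945,.095],[.648,.096],[.6625,-.09],[.493,-.115]])
ax=ax[np.abs(ax[:,2]-.066)<.012];kn=kn[np.abs(kn[:,2]-.066)<.012]
ia,ik=near(ax,A0),near(kn,K0)
def f(p):
    A=axes(p[:3]); K=A+.045*np.c_[np.cos(p[3:]),np.sin(p[3:])]
    return np.r_[(A[ia]-ax[:,:2]).ravel(),(K[ik]-kn[:,:2]).ravel()]
d=K0-A0
r=least_squares(f,np.r_[.571,-.008,-.1,np.arctan2(d[:,1],d[:,0])],loss='soft_l1',f_scale=.004)
p=r.x;A=axes(p);K=A+.045*np.c_[np.cos(p[3:]),np.sin(p[3:])]
print(ia,ik,np.round(p[:3],4),np.degrees(p[3:]).round(1));print(A.round(4),K.round(4));print((f(p)*1000).reshape(-1,2).round(1).tolist())
print('z',ax[:,2].mean(),kn[:,2].mean())
np.save('p.npy',p)
im=cam['img'][:,:,::-1].copy()
im=cv2.resize(im[160:320,220:430],None,fx=3.5,fy=3.5)
for P,z,col in [(A,.05,(0,0,255)),(K,.082,(0,255,255)),(K,.041,(255,0,255))]:
    for u in proj(cam,np.c_[P,np.full(4,z)]): cv2.drawMarker(im,tuple(int(v) for v in (u-[220,160])*3.5+1.5),col,0,14,1)
cv2.imwrite('pics/fit.png',im)
E
```

```text
[0 3 2 1 3 1 0 2 3 0 3 1 2 1 0 3 2] [1 0 3 2 0 2 1 3 0 1 3 1 2 3 0] [ 0.5714 -0.0092 -0.1194] [ 138.    68.9   -6.4 -116.5]
[[ 0.5281  0.0665]
 [ 0.6313  0.0541]
 [ 0.6147 -0.0849]
 [ 0.5114 -0.0725]] [[ 0.4947  0.0966]
 [ 0.6476  0.0961]
 [ 0.6594 -0.0899]
 [ 0.4914 -0.1128]]
[[-1.5, -2.1], [-1.2, -1.4], [-0.4, -5.1], [-3.4, -0.1], [4.9, 0.8], [0.3, 3.2], [2.4, 1.7], [1.1, 0.4], [17.2, 40.8], [-0.0, -3.7], [-0.5, 2.4], [-1.2, 0.7], [-1.9, -5.6], [-0.8, 2.0], [2.3, 2.7], [0.6, 1.8], [1.0, -3.9], [-2.0, -3.8], [-2.3, -0.3], [-0.3, -0.1], [-4.1, -1.9], [-1.8, 0.7], [2.6, 0.1], [2.3, 1.5], [-0.1, -1.0], [0.7, -0.5], [-3.4, -2.3], [-0.1, 2.2], [1.3, 0.1], [1.3, 1.7], [-0.0, -2.7], [0.4, 3.1]]
z 0.06613529411764706 0.06708666666666667
```

View pics/fit.png

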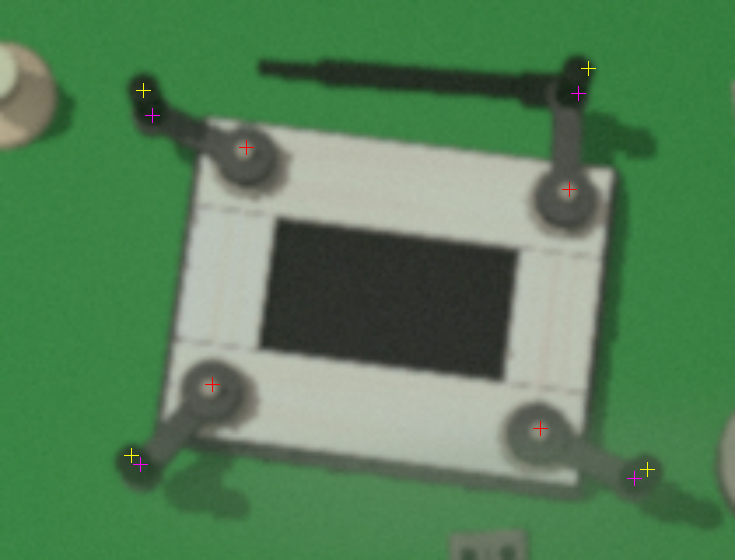

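```bash
cat >> h.py <<'E'
def go(nut,phi,z,flip=0,R=.045):
    """shift (mm) and turn (deg) in the tool frame to the knob circle at angle phi (deg)"""
    from rig import robot
    from scipy.spatial.transform import Rotation as Ro
    o=robot.get_obs(); A=axes(np.load('p.npy'))['abcd'.index(nut)]; f=np.radians(phi)
    T=np.r_[A+R*np.array([np.cos(f),np.sin(f)]),z]
    yaw=f-np.pi/2+np.pi*flip
    Y=np.array([np.cos(yaw),np.sin(yaw),0]);Z=np.array([0,0,-1.]);G=Ro.from_matrix(np.c_[np.cross(Y,Z),Y,Z])
    C=Ro.from_quat(o['tool_rot'])
    print(round(o['time'],2),'pos',o['position'].round(4),'->',T.round(4),'shift',(C.inv().apply(T-o['position'])*1000).round(1),'turn',np.degrees((C.inv()*G).as_rotvec()).round(1),'q6',o['q'][5].round(2))
E
python3 -c "
from h import *
go('a',138,.13)"
```

```text
1.2 pos [0.2042 0.5907 0.2214] -> [0.4946 0.0966 0.13  ] shift [-436.  -372.1   91.4] turn [-0.   0.  22.9] q6 -0.18
```

>>> {"name": "move_arm", "arguments": {
  "series": "-436 -372 91 0 0 23;-436 -372 91 0 0 23;-436 -372 91 0 0 23;-436 -372 91 0 0 23;-436 -372 91 0 0 23;-436 -372 91 0 0 23;-436 -372 91 0 0 23;-436 -372 91 0 0 23",
  "jaw": 0.4,
  "newtons": 20
}}

```text
time: 1.87
position: [0.3719, 0.3054, 0.1692]
tool_rot: [0.359, 0.933, 0.0, 0.0]
ft_force: [-0.3, -0.8, -0.2]
grip_width: 0.0418
grip_force: 0.0
```

```bash
python3 -c "
from h import *
go('a',138,.13)"
```

```text
1.87 pos [0.3719 0.3054 0.1692] -> [0.4946 0.0966 0.13  ] shift [-231.   -72.9   39.2] turn [ 0.1  0.  -0. ] q6 -0.38
```

>>> {"name": "move_arm", "arguments": {
  "series": "-229 -72 39 0 0 0;-229 -72 39 0 0 0;-229 -72 39 0 0 0;-229 -72 39 0 0 0;-229 -72 39 0 0 0;-229 -72 39 0 0 0;-229 -72 39 0 0 0;-229 -72 39 0 0 0"
}}

```text
time: 2.53
position: [0.494, 0.0983, 0.1299]
tool_rot: [0.361, 0.933, 0.0, 0.0]
ft_force: [-1.2, 0.5, 0.2]
grip_width: 0.0346
grip_force: 0.0
```

```bash
python3 - <<'E'
from h import *
from rig import robot
go('a',138,.076)
c=robot.camera('wrist');im=c['img'][:,:,::-1].copy()
p=np.load('p.npy');A=axes(p);K=A+.045*np.c_[np.cos(p[3:]),np.sin(p[3:])]
for P,z,col in [(A,.05,(0,0,255)),(K,.082,(0,255,255))]:
    for u in proj(c,np.c_[P,np.full(4,z)]): cv2.drawMarker(im,tuple(int(np.clip(v,-2000,2000)) for v in u),col,0,14,1)
cv2.imwrite('pics/w1.png',im)
for t in ['axis_a','knob_a']: print(t,[(np.round(d['xyz'],4).tolist(),round(d['p'],2)) for d in robot.tip_of(c,t)[:5]])
E
```

```text
2.53 pos [0.494  0.0983 0.1299] -> [0.4946 0.0966 0.076 ] shift [-1.6 -0.8 53.9] turn [ 0.   0.  -0.3] q6 -0.86
axis_a [([0.5271, 0.068, 0.0673], 0.68)]
knob_a []
```

View pics/w1.png

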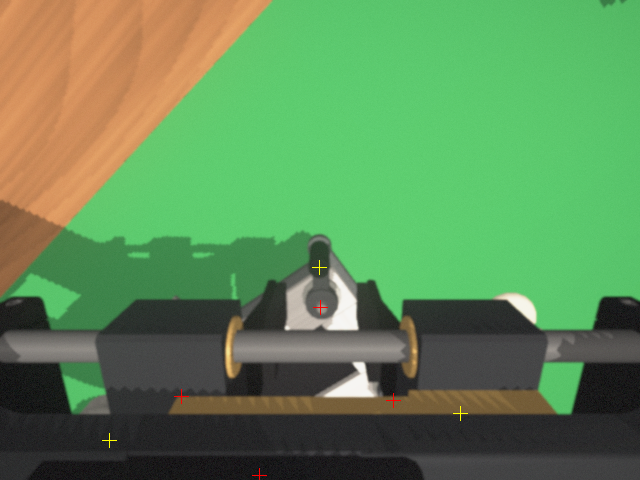

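Wrist picture: knob a (320,245) and its hub (320,305) lie centred between the fingers, so I can go straight down over it.

>>> {"name": "move_arm", "arguments": {
  "series": "-1 -1 20 0 0 0;-1 -1 40 0 0 0;-1 -1 54 0 0 0;-1 -1 54 0 0 0"
}}

```text
time: 3.02
position: [0.4901, 0.1002, 0.0744]
tool_rot: [0.358, 0.934, -0.001, -0.003]
ft_force: [-0.7, 0.5, -0.0]
grip_width: 0.0351
grip_force: 0.0
```

>>> {"name": "move_arm", "arguments": {
  "series": "0 0 0 0 0 0;0 1.6 0 0 0 2;-0.1 3.1 0 0 0 4;-0.3 4.7 0 0 0 6;-0.4 6.3 0 0 0 8;-0.7 7.8 0 0 0 10",
  "jaw": 0.25
}}

```text
time: 3.52
position: [0.4987, 0.1047, 0.0775]
tool_rot: [0.439, 0.899, 0.0, 0.001]
ft_force: [-1.7, 0.4, 0.1]
grip_width: 0.0223
grip_force: 0.4
```

>>> {"name": "move_arm", "arguments": {
  "series": "0 1 0 0 0 1.25;0 2 0 0 0 2.5;-0.1 2.9 0 0 0 3.75;-0.2 3.9 0 0 0 5"
}}

```text
time: 3.85
position: [0.5018, 0.1065, 0.0767]
tool_rot: [0.478, 0.878, 0.0, 0.0]
ft_force: [-1.0, -0.0, 1.0]
grip_width: 0.0219
grip_force: 0.5
```

>>> {"name": "move_arm", "arguments": {
  "series": "0 1 0 0 0 1.25;0 2 0 0 0 2.5;-0.1 2.9 0 0 0 3.75;-0.2 3.9 0 0 0 5"
}}

```text
time: 4.18
position: [0.5052, 0.1082, 0.0761]
tool_rot: [0.516, 0.856, -0.0, -0.0]
ft_force: [-0.5, -0.1, 0.5]
grip_width: 0.0217
grip_force: 0.5
```

>>> {"name": "move_arm", "arguments": {
  "series": "0 1 0 0 0 1.25;0 2 0 0 0 2.5;-0.1 2.9 0 0 0 3.75;-0.2 3.9 0 0 0 5"
}}

```text
time: 4.52
position: [0.5087, 0.1099, 0.0761]
tool_rot: [0.553, 0.833, -0.0, -0.0]
ft_force: [-2.5, 0.2, 0.9]
grip_width: 0.0215
grip_force: 0.5
```

>>> {"name": "move_arm", "arguments": {
  "series": "0 1 0 0 0 1.25;0 2 0 0 0 2.5;-0.1 2.9 0 0 0 3.75;-0.2 3.9 0 0 0 5"
}}

```text
time: 4.85
position: [0.5109, 0.1107, 0.0759]
tool_rot: [0.589, 0.808, -0.001, -0.001]
ft_force: [-3.8, -3.1, 1.4]
grip_width: 0.022
grip_force: 2.6
```

>>> {"name": "move_arm", "arguments": {
  "series": "0 1 0 0 0 1.25;0 2 0 0 0 2.5;-0.1 2.9 0 0 0 3.75;-0.2 3.9 0 0 0 5"
}}

```text
time: 5.18
position: [0.512, 0.1108, 0.0755]
tool_rot: [0.623, 0.782, -0.004, -0.003]
ft_force: [-8.0, -6.8, 2.8]
grip_width: 0.022
grip_force: 4.7
```

>>> {"name": "move_arm", "arguments": {
  "series": "0 1 0 0 0 1.25;0 2 0 0 0 2.5;-0.1 2.9 0 0 0 3.75;-0.2 3.9 0 0 0 5"
}}

```text
time: 5.52
position: [0.5149, 0.1115, 0.0754]
tool_rot: [0.657, 0.754, -0.005, -0.003]
ft_force: [-9.0, -6.7, 4.3]
grip_width: 0.022
grip_force: 4.7
```

>>> {"name": "move_arm", "arguments": {
  "series": "0 1 0 0 0 1.25;0 2 0 0 0 2.5"
}}

```text
time: 5.68
position: [0.5166, 0.1119, 0.0754]
tool_rot: [0.673, 0.74, -0.005, -0.004]
ft_force: [-10.0, -5.8, 5.1]
grip_width: 0.0223
grip_force: 4.7
```

>>> {"name": "move_arm", "arguments": {
  "series": "0 -5 0 0 0 0;0 -8 0 0 0 0;0 -8 0 0 0 0;0 -8 -25 0 0 0;0 -8 -54 0 0 0;0 -8 -54 0 0 0",
  "jaw": 0.4
}}

```text
time: 6.18
position: [0.5189, 0.1128, 0.1347]
tool_rot: [0.673, 0.74, 0.004, 0.004]
ft_force: [1.1, 0.2, -0.1]
grip_width: 0.0348
grip_force: 0.0
```

```bash
python3 -c "
from h import *
go('c',-4,.13,1)"
```

```text
6.18 pos [0.5189 0.1128 0.1347] -> [ 0.6595 -0.088   0.13  ] shift [-213.2  121.     6.3] turn [  0.5   0.5 -80.6] q6 -0.09
```

>>> {"name": "move_arm", "arguments": {
  "series": "-213 121 5 0 0 -81;-213 121 5 0 0 -81;-213 121 5 0 0 -81;-213 121 5 0 0 -81;-213 121 5 0 0 -81;-213 121 5 0 0 -81;-213 121 5 0 0 -81;-213 121 5 0 0 -81"
}}

```text
time: 6.85
position: [0.6574, -0.0914, 0.1249]
tool_rot: [0.237, 0.972, 0.0, 0.002]
ft_force: [-0.3, 0.3, 0.3]
grip_width: 0.0349
grip_force: 0.0
```

```bash
python3 -c "
from h import *
go('c',-4,.13,1)"
```

```text
6.85 pos [ 0.6574 -0.0914  0.1249] -> [ 0.6595 -0.088   0.13  ] shift [-0.4  3.9 -5.1] turn [  0.    0.2 -23.4] q6 -1.4
```

>>> {"name": "move_arm", "arguments": {
  "series": "0 3 0 0 0 -24;0 3 0 0 0 -24;0 3 0 0 0 -24;0 3 0 0 0 -24;0 3 0 0 0 -24;0 3 0 0 0 -24"
}}

```text
time: 7.35
position: [0.6568, -0.0856, 0.1251]
tool_rot: [0.031, 1.0, -0.0, 0.001]
ft_force: [-0.3, 0.2, 0.8]
grip_width: 0.035
grip_force: 0.0
```

```bash
python3 - <<'E'
from h import *
from rig import robot
go('c',-4,.076,1)
c=robot.camera('wrist');cv2.imwrite('pics/w2.png',c['img'][:,:,::-1])
for t in ['axis_a','knob_a']: print(t,[(np.round(d['xyz'],4).tolist(),round(d['p'],2)) for d in robot.tip_of(c,t)[:5]])
E
```

```text
7.35 pos [ 0.6568 -0.0856  0.1251] -> [ 0.6595 -0.088   0.076 ] shift [-2.9 -2.3 49.1] turn [-0.   0.1  0.4] q6 -1.81
axis_a [([0.6308, 0.0511, 0.063], 0.92), ([0.6158, -0.0838, 0.0658], 0.88), ([0.5248, 0.0645, 0.0704], 0.73), ([0.5113, -0.0684, 0.07], 0.7)]
knob_a [([0.6596, -0.087, 0.0641], 0.84), ([0.6506, 0.0939, 0.0671], 0.55)]
```

View pics/w2.png

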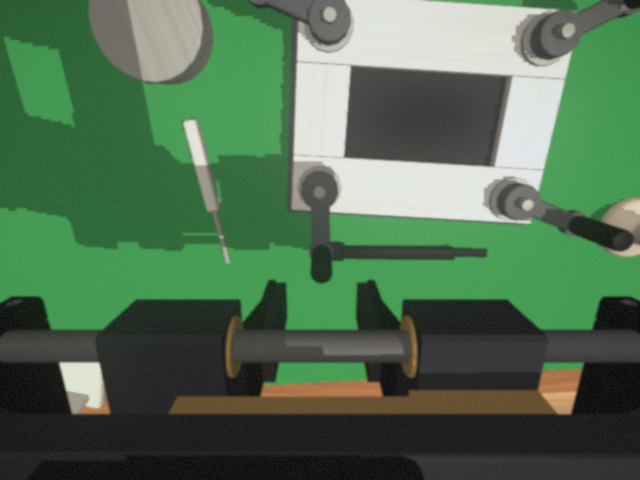

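Wrist picture: knob c (321,265) and hub c (320,188) lie centred between the fingers.

>>> {"name": "move_arm", "arguments": {
  "series": "-3 -1 20 0 0 0;-3 -1 40 0 0 0;-3 -1 49 0 0 0;-3 -1 49 0 0 0"
}}

```text
time: 7.83
position: [0.657, -0.0862, 0.0736]
tool_rot: [0.031, 1.0, 0.001, -0.003]
ft_force: [-0.3, -1.0, 0.2]
grip_width: 0.0347
grip_force: 0.0
```

>>> {"name": "move_arm", "arguments": {
  "series": "0 0 0 0 0 0;0 -1.6 0 0 0 2;0.1 -3.1 0 0 0 4;0.3 -4.7 0 0 0 6;0.4 -6.3 0 0 0 8;0.7 -7.8 0 0 0 10",
  "jaw": 0.25
}}

```text
time: 8.33
position: [0.659, -0.0945, 0.0778]
tool_rot: [0.119, 0.993, 0.0, 0.001]
ft_force: [1.3, 1.5, -1.0]
grip_width: 0.0219
grip_force: 0.5
```

>>> {"name": "move_arm", "arguments": {
  "series": "0 -1 0 0 0 1.25;0 -2 0 0 0 2.5;0.1 -2.9 0 0 0 3.75;0.2 -3.9 0 0 0 5"
}}

```text
time: 8.67
position: [0.6574, -0.0984, 0.077]
tool_rot: [0.162, 0.987, -0.0, 0.001]
ft_force: [0.6, 1.5, -0.3]
grip_width: 0.0219
grip_force: 0.5
```

>>> {"name": "move_arm", "arguments": {
  "series": "0 -1 0 0 0 1.25;0 -2 0 0 0 2.5;0.1 -2.9 0 0 0 3.75;0.2 -3.9 0 0 0 5"
}}

```text
time: 9.0
position: [0.6553, -0.102, 0.0762]
tool_rot: [0.205, 0.979, -0.0, 0.0]
ft_force: [0.3, 0.4, 0.3]
grip_width: 0.0221
grip_force: 0.5
```

>>> {"name": "move_arm", "arguments": {
  "series": "0 -1 0 0 0 1.25;0 -2 0 0 0 2.5;0.1 -2.9 0 0 0 3.75;0.2 -3.9 0 0 0 5"
}}

```text
time: 9.33
position: [0.6536, -0.1055, 0.0762]
tool_rot: [0.247, 0.969, -0.0, 0.0]
ft_force: [1.3, 0.5, 0.9]
grip_width: 0.0219
grip_force: 0.5
```

>>> {"name": "move_arm", "arguments": {
  "series": "0 -1 0 0 0 1.25;0 -2 0 0 0 2.5;0.1 -2.9 0 0 0 3.75;0.2 -3.9 0 0 0 5"
}}

```text
time: 9.67
position: [0.6515, -0.1088, 0.0762]
tool_rot: [0.289, 0.957, -0.0, 0.0]
ft_force: [1.0, 0.8, 1.9]
grip_width: 0.0218
grip_force: 0.5
```

>>> {"name": "move_arm", "arguments": {
  "series": "0 -1 0 0 0 1.25;0 -2 0 0 0 2.5;0.1 -2.9 0 0 0 3.75;0.2 -3.9 0 0 0 5"
}}

```text
time: 10.0
position: [0.6492, -0.112, 0.0762]
tool_rot: [0.331, 0.944, -0.0, 0.0]
ft_force: [0.6, -0.4, 0.5]
grip_width: 0.0214
grip_force: 0.6
```

>>> {"name": "move_arm", "arguments": {
  "series": "0 -1 0 0 0 1.25;0 -2 0 0 0 2.5;0.1 -2.9 0 0 0 3.75;0.2 -3.9 0 0 0 5"
}}

```text
time: 10.33
position: [0.6466, -0.1149, 0.0762]
tool_rot: [0.372, 0.928, -0.0, 0.0]
ft_force: [1.6, 0.7, -0.1]
grip_width: 0.0218
grip_force: 0.6
```

>>> {"name": "move_arm", "arguments": {
  "series": "0 -1 0 0 0 1.25;0 -2 0 0 0 2.5;0.1 -2.9 0 0 0 3.75;0.2 -3.9 0 0 0 5"
}}

```text
time: 10.67
position: [0.6446, -0.1163, 0.0763]
tool_rot: [0.412, 0.911, 0.001, 0.001]
ft_force: [3.9, 5.6, -0.2]
grip_width: 0.0219
grip_force: 3.7
```

>>> {"name": "move_arm", "arguments": {
  "series": "0 -1 0 0 0 1.25;0 -2 0 0 0 2.5;0.1 -2.9 0 0 0 3.75;0.2 -3.9 0 0 0 5"
}}

```text
time: 11.0
position: [0.6429, -0.1172, 0.0764]
tool_rot: [0.452, 0.892, 0.003, 0.001]
ft_force: [6.6, 8.1, -1.0]
grip_width: 0.0221
grip_force: 5.2
```

>>> {"name": "move_arm", "arguments": {
  "series": "0 -1 0 0 0 1.25;0 -2 0 0 0 2.5;0.1 -2.9 0 0 0 3.75;0.2 -3.9 0 0 0 5;0.3 -4.9 0 0 0 6.25;0.4 -5.9 0 0 0 7.5"
}}

```text
time: 11.5
position: [0.6383, -0.1206, 0.0764]
tool_rot: [0.509, 0.861, 0.003, 0.002]
ft_force: [7.2, 8.1, -1.5]
grip_width: 0.0219
grip_force: 5.2
```

>>> {"name": "move_arm", "arguments": {
  "series": "0 5 0 0 0 0;0 8 0 0 0 0;0 8 0 0 0 0;0 8 -25 0 0 0;0 8 -54 0 0 0;0 8 -54 0 0 0",
  "jaw": 0.4
}}

```text
time: 12.0
position: [0.6454, -0.1209, 0.1352]
tool_rot: [0.508, 0.862, 0.0, 0.004]
ft_force: [1.3, -0.9, 0.7]
grip_width: 0.0346
grip_force: 0.0
```

```bash
python3 -c "
from h import *
go('b',68,.13)"
```

```text
12.0 pos [ 0.6454 -0.1209  0.1352] -> [0.6482 0.0958 0.13  ] shift [188.3 107.5   4.4] turn [ 0.4  0.3 51. ] q6 -0.86
```

>>> {"name": "move_arm", "arguments": {
  "series": "188 107 4 0 0 51;188 107 4 0 0 51;188 107 4 0 0 51;188 107 4 0 0 51;188 107 4 0 0 51;188 107 4 0 0 51;188 107 4 0 0 51;188 107 4 0 0 51"
}}

```text
time: 12.67
position: [0.6441, 0.0984, 0.1255]
tool_rot: [0.83, 0.558, -0.001, -0.0]
ft_force: [0.2, -0.3, -0.5]
grip_width: 0.035
grip_force: 0.0
```

```bash
python3 - <<'E'
from h import *
from rig import robot
c=robot.camera('wrist');cv2.imwrite('pics/w3.png',c['img'][:,:,::-1])
go('b',68,.076)
for t in ['axis_a','knob_a']: print(t,[(np.round(d['xyz'],4).tolist(),round(d['p'],2)) for d in robot.tip_of(c,t)[:5]])
E
```

```text
12.72 pos [0.6442 0.0976 0.1255] -> [0.6482 0.0958 0.076 ] shift [-0.1  4.4 49.5] turn [-0.1  0.1 -0.1] q6 0.37
axis_a [([0.6363, 0.0518, 0.0653], 0.87)]
knob_a [([0.6505, 0.0961, 0.0682], 0.87)]
```

View pics/w3.png

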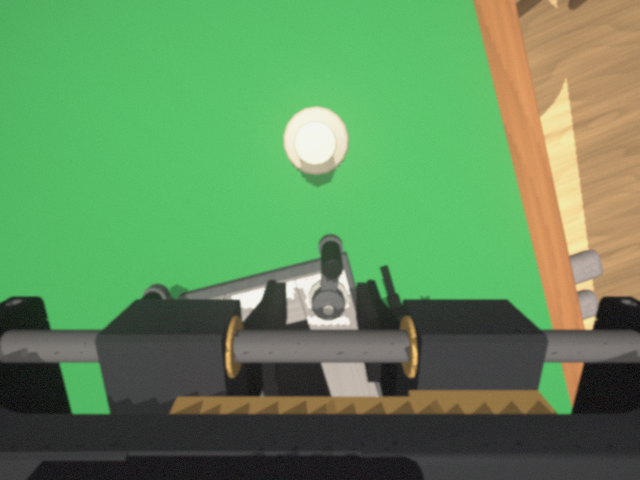

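Wrist picture: knob b (331,245) and hub b (328,300) sit about 10 px right of centre (320), which agrees with the computed 4 mm in +y.

>>> {"name": "move_arm", "arguments": {
  "series": "0 4 20 0 0 0;0 4 40 0 0 0;0 4 49 0 0 0;0 4 49 0 0 0"
}}

```text
time: 13.15
position: [0.6465, 0.0948, 0.0744]
tool_rot: [0.829, 0.559, -0.003, -0.002]
ft_force: [0.1, 0.5, 0.5]
grip_width: 0.035
grip_force: 0.0
```

>>> {"name": "move_arm", "arguments": {
  "series": "0 0 0 0 0 0;0 1.6 0 0 0 2;-0.1 3.1 0 0 0 4;-0.3 4.7 0 0 0 6;-0.4 6.3 0 0 0 8;-0.7 7.8 0 0 0 10",
  "jaw": 0.25
}}

```text
time: 13.65
position: [0.6563, 0.092, 0.0786]
tool_rot: [0.875, 0.484, 0.001, 0.0]
ft_force: [-1.1, 0.4, -0.2]
grip_width: 0.0221
grip_force: 0.5
```

>>> {"name": "move_arm", "arguments": {
  "series": "0 1 0 0 0 1.25;0 2 0 0 0 2.5;-0.1 2.9 0 0 0 3.75;-0.2 3.9 0 0 0 5"
}}

```text
time: 13.98
position: [0.6593, 0.0898, 0.0778]
tool_rot: [0.895, 0.445, 0.0, 0.0]
ft_force: [-0.9, 1.4, 0.5]
grip_width: 0.0219
grip_force: 0.5
```

>>> {"name": "move_arm", "arguments": {
  "series": "0 1 0 0 0 1.25;0 2 0 0 0 2.5;-0.1 2.9 0 0 0 3.75;-0.2 3.9 0 0 0 5"
}}

```text
time: 14.32
position: [0.6621, 0.0873, 0.0772]
tool_rot: [0.914, 0.406, 0.0, -0.0]
ft_force: [-0.6, 0.8, 1.2]
grip_width: 0.0219
grip_force: 0.5
```

>>> {"name": "move_arm", "arguments": {
  "series": "0 1 0 0 0 1.25;0 2 0 0 0 2.5;-0.1 2.9 0 0 0 3.75;-0.2 3.9 0 0 0 5"
}}

```text
time: 14.65
position: [0.6649, 0.0845, 0.0772]
tool_rot: [0.931, 0.365, 0.0, -0.0]
ft_force: [0.1, -0.1, 0.5]
grip_width: 0.0213
grip_force: 0.5
```

>>> {"name": "move_arm", "arguments": {
  "series": "0 1 0 0 0 1.25;0 2 0 0 0 2.5;-0.1 2.9 0 0 0 3.75;-0.2 3.9 0 0 0 5"
}}

```text
time: 14.98
position: [0.6668, 0.0819, 0.0771]
tool_rot: [0.946, 0.324, -0.001, -0.001]
ft_force: [-1.9, 3.0, 1.9]
grip_width: 0.022
grip_force: 1.8
```

>>> {"name": "move_arm", "arguments": {
  "series": "0 1 0 0 0 1.25;0 2 0 0 0 2.5;-0.1 2.9 0 0 0 3.75;-0.2 3.9 0 0 0 5"
}}

```text
time: 15.32
position: [0.6669, 0.0807, 0.0769]
tool_rot: [0.959, 0.283, -0.002, -0.003]
ft_force: [-5.3, 7.9, 4.7]
grip_width: 0.022
grip_force: 4.9
```

>>> {"name": "move_arm", "arguments": {
  "series": "0 1 0 0 0 1.25;0 2 0 0 0 2.5;-0.1 2.9 0 0 0 3.75;-0.2 3.9 0 0 0 5"
}}

```text
time: 15.65
position: [0.668, 0.0785, 0.0768]
tool_rot: [0.971, 0.241, -0.003, -0.004]
ft_force: [-5.7, 9.7, 4.5]
grip_width: 0.0217
grip_force: 5.6
```

>>> {"name": "move_arm", "arguments": {
  "series": "0 1 0 0 0 1.25;0 2 0 0 0 2.5;-0.1 2.9 0 0 0 3.75"
}}

```text
time: 15.9
position: [0.6695, 0.076, 0.0769]
tool_rot: [0.978, 0.209, -0.003, -0.003]
ft_force: [-5.4, 10.1, 4.3]
grip_width: 0.0218
grip_force: 5.5
```

>>> {"name": "move_arm", "arguments": {
  "series": "0 -5 0 0 0 0;0 -8 0 0 0 0;0 -8 0 0 0 0;0 -8 -25 0 0 0;0 -8 -54 0 0 0;0 -8 -54 0 0 0",
  "jaw": 0.4
}}

```text
time: 16.4
position: [0.6744, 0.0787, 0.137]
tool_rot: [0.978, 0.21, 0.006, 0.002]
ft_force: [1.0, 0.1, 2.1]
grip_width: 0.0346
grip_force: 0.0
```

```bash
python3 -c "
from h import *
go('d',-117,.13,1)"
```

```text
16.4 pos [0.6744 0.0787 0.137 ] -> [ 0.491  -0.1126  0.13  ] shift [-245.8   99.1    5. ] turn [  0.6  -0.5 -38.8] q6 1.1
```

>>> {"name": "move_arm", "arguments": {
  "series": "-246 99 6 0 0 -39;-246 99 6 0 0 -39;-246 99 6 0 0 -39;-246 99 6 0 0 -39;-246 99 6 0 0 -39;-246 99 6 0 0 -39;-246 99 6 0 0 -39;-246 99 6 0 0 -39"
}}

```text
time: 17.07
position: [0.4832, -0.1148, 0.1251]
tool_rot: [0.853, 0.522, -0.001, -0.0]
ft_force: [0.3, 1.0, 0.4]
grip_width: 0.0349
grip_force: 0.0
```

```bash
python3 - <<'E'
from h import *
from rig import robot
c=robot.camera('wrist');cv2.imwrite('pics/w4.png',c['img'][:,:,::-1])
go('d',-117,.076,1)
for t in ['axis_a','knob_a']: print(t,[(np.round(d['xyz'],4).tolist(),round(d['p'],2)) for d in robot.tip_of(c,t)[:5]])
E
```

```text
17.12 pos [ 0.4853 -0.1138  0.1254] -> [ 0.491  -0.1126  0.076 ] shift [ 3.7  4.4 49.4] turn [ 0.1  0.  -0. ] q6 0.02
axis_a [([0.6145, -0.0877, 0.0703], 0.92), ([0.508, -0.0698, 0.0697], 0.81)]
knob_a [([0.6419, -0.1187, 0.0642], 0.98), ([0.4911, -0.1109, 0.0659], 0.63)]
```

View pics/w4.png

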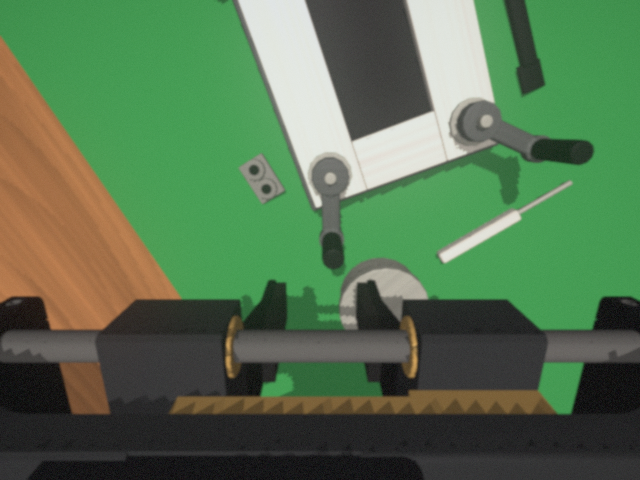

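Wrist picture: knob d (332,250) and hub d (330,178) sit about 11 px right of centre, which matches the computed shift of about 4 mm in +y.

>>> {"name": "move_arm", "arguments": {
  "series": "3 4 20 0 0 0;3 4 40 0 0 0;3 4 49 0 0 0;3 4 49 0 0 0"
}}

```text
time: 17.55
position: [0.4905, -0.1095, 0.0744]
tool_rot: [0.851, 0.525, -0.001, -0.001]
ft_force: [-0.1, -1.2, 0.3]
grip_width: 0.0349
grip_force: 0.0
```

>>> {"name": "move_arm", "arguments": {
  "series": "0 0 0 0 0 0;0 -1.6 0 0 0 2;0.1 -3.1 0 0 0 4;0.3 -4.7 0 0 0 6;0.4 -6.3 0 0 0 8;0.7 -7.8 0 0 0 10",
  "jaw": 0.25
}}

```text
time: 18.05
position: [0.4858, -0.107, 0.0774]
tool_rot: [0.894, 0.448, 0.001, 0.002]
ft_force: [0.3, -1.1, -0.3]
grip_width: 0.0218
grip_force: 0.5
```

>>> {"name": "move_arm", "arguments": {
  "series": "0 -1 0 0 0 1.25;0 -2 0 0 0 2.5;0.1 -2.9 0 0 0 3.75;0.2 -3.9 0 0 0 5"
}}

```text
time: 18.38
position: [0.4818, -0.1043, 0.0767]
tool_rot: [0.913, 0.408, 0.001, 0.001]
ft_force: [0.8, 0.1, 1.3]
grip_width: 0.0221
grip_force: 0.5
```

>>> {"name": "move_arm", "arguments": {
  "series": "0 -1 0 0 0 1.25;0 -2 0 0 0 2.5;0.1 -2.9 0 0 0 3.75;0.2 -3.9 0 0 0 5"
}}

```text
time: 18.72
position: [0.4784, -0.1014, 0.0762]
tool_rot: [0.93, 0.368, 0.0, 0.0]
ft_force: [1.4, -0.2, 0.7]
grip_width: 0.0215
grip_force: 1.0
```

>>> {"name": "move_arm", "arguments": {
  "series": "0 -1 0 0 0 1.25;0 -2 0 0 0 2.5;0.1 -2.9 0 0 0 3.75;0.2 -3.9 0 0 0 5"
}}

```text
time: 19.05
position: [0.4786, -0.1, 0.0766]
tool_rot: [0.945, 0.327, 0.002, 0.002]
ft_force: [6.2, -4.6, -2.8]
grip_width: 0.0217
grip_force: 3.4
```

>>> {"name": "move_arm", "arguments": {
  "series": "0 -1 0 0 0 1.25;0 -2 0 0 0 2.5;0.1 -2.9 0 0 0 3.75;0.2 -3.9 0 0 0 5"
}}

```text
time: 19.38
position: [0.479, -0.0986, 0.0769]
tool_rot: [0.958, 0.285, 0.005, 0.005]
ft_force: [7.2, -8.1, -5.0]
grip_width: 0.0219
grip_force: 5.4
```

>>> {"name": "move_arm", "arguments": {
  "series": "0 -1 0 0 0 1.25;0 -2 0 0 0 2.5;0.1 -2.9 0 0 0 3.75;0.2 -3.9 0 0 0 5;0.3 -4.9 0 0 0 6.25;0.4 -5.9 0 0 0 7.5"
}}

```text
time: 19.88
position: [0.4757, -0.094, 0.0769]
tool_rot: [0.975, 0.222, 0.004, 0.005]
ft_force: [5.0, -10.0, -3.5]
grip_width: 0.0217
grip_force: 5.6
```

>>> {"name": "move_arm", "arguments": {
  "series": "0 5 0 0 0 0;0 8 0 0 0 0;0 8 0 0 0 0;0 8 -25 0 0 0;0 8 -54 0 0 0;0 8 -54 0 0 0",
  "jaw": 0.4
}}

```text
time: 20.38
position: [0.4751, -0.0973, 0.1333]
tool_rot: [0.975, 0.223, 0.002, 0.001]
ft_force: [1.2, -0.5, -0.1]
grip_width: 0.0344
grip_force: 0.0
```

```bash
python3 - <<'E'
from h import *
from rig import robot
c=robot.camera('top')
K=[d for n in ('top','scene') for d in robot.tip_of(robot.camera(n),'knob_a') if d['p']>.4]
A=axes(np.load('p.npy'))
for d in K:
    x=np.array(d['xyz'][:2]); i=np.argmin(np.linalg.norm(A-x,axis=1)); v=x-A[i]
    print('abcd'[i],d['p'].__round__(2),np.round(d['xyz'],4),np.degrees(np.arctan2(v[1],v[0])).round(1),np.linalg.norm(v).round(4))
go('a',101,.13)
E
```

```text
a 0.9 [0.5166 0.1057 0.0677] 106.3 0.0409
b 0.74 [0.6703 0.0809 0.0671] 34.5 0.0473
c 0.56 [ 0.6478 -0.121   0.0661] -47.4 0.049
d 0.9 [ 0.4774 -0.1023  0.0667] -138.8 0.0452
a 0.83 [0.5148 0.108  0.0709] 107.7 0.0436
b 0.76 [0.6638 0.0807 0.0687] 39.3 0.042
c 0.55 [ 0.6444 -0.1203  0.0684] -50.0 0.0462
d 0.44 [ 0.5073 -0.0765  0.0675] -135.8 0.0057
20.63 pos [ 0.4727 -0.0965  0.1292] -> [0.5195 0.1107 0.13  ] shift [ 132.1 -166.3   -0.6] turn [ -0.2   0.  -75.3] q6 0.69
```

```bash
python3 -c "
from h import *
go('a',108,.13)"
```

```text
20.63 pos [ 0.4727 -0.0965  0.1292] -> [0.5142 0.1093 0.13  ] shift [ 126.7 -167.4   -0.6] turn [ -0.2  -0.  -82.3] q6 0.69
```

>>> {"name": "move_arm", "arguments": {
  "series": "127 -167 0 0 0 -82;127 -167 0 0 0 -82;127 -167 0 0 0 -82;127 -167 0 0 0 -82;127 -167 0 0 0 -82;127 -167 0 0 0 -82;127 -167 0 0 0 -82;127 -167 0 0 0 -82"
}}

```text
time: 21.3
position: [0.5146, 0.1098, 0.1287]
tool_rot: [0.746, 0.666, -0.001, -0.001]
ft_force: [-0.3, 0.1, 0.6]
grip_width: 0.0347
grip_force: 0.0
```

>>> {"name": "move_arm", "arguments": {
  "series": "0 0 0 0 0 -7;0 0 0 0 0 -14;0 0 0 0 0 -21;0 0 0 0 0 -25;0 0 0 0 0 -25"
}}

```text
time: 21.72
position: [0.5147, 0.1084, 0.1288]
tool_rot: [0.587, 0.81, -0.001, -0.001]
ft_force: [0.2, 0.2, 1.1]
grip_width: 0.0345
grip_force: 0.0
```

```bash
python3 - <<'E'
from h import *
from rig import robot
c=robot.camera('wrist')
go('a',108,.076)
for t in ['axis_a','knob_a']: print(t,[(np.round(d['xyz'],4).tolist(),round(d['p'],2)) for d in robot.tip_of(c,t)[:5]])
E
```

```text
21.77 pos [0.5149 0.1084 0.129 ] -> [0.5142 0.1093 0.076 ] shift [ 1.1 -0.3 53. ] turn [-0.2 -0.1 -0.1] q6 -0.32
axis_a [([0.5276, 0.0663, 0.068], 0.83)]
knob_a [([0.5148, 0.1094, 0.0653], 0.68)]
```

Knob a matches the expected position, so I go down and start the second round.

>>> {"name": "move_arm", "arguments": {
  "series": "1 0 20 0 0 0;1 0 40 0 0 0;1 0 53 0 0 0;1 0 53 0 0 0"
}}

```text
time: 22.2
position: [0.5135, 0.1092, 0.0746]
tool_rot: [0.588, 0.809, -0.002, -0.002]
ft_force: [-0.6, -0.5, -0.4]
grip_width: 0.0347
grip_force: 0.0
```

>>> {"name": "move_arm", "arguments": {
  "series": "0 0 0 0 0 0;0 0 0 0 0 0;0 1.6 0 0 0 2;-0.1 3.1 0 0 0 4;-0.2 4.7 0 0 0 6;-0.4 6.3 0 0 0 8",
  "jaw": 0.25
}}

```text
time: 22.7
position: [0.5173, 0.1095, 0.0774]
tool_rot: [0.642, 0.766, -0.004, -0.003]
ft_force: [-8.0, -7.0, 2.1]
grip_width: 0.022
grip_force: 4.5
```

>>> {"name": "move_arm", "arguments": {
  "series": "0 1.6 0 0 0 2;-0.1 3.1 0 0 0 4;-0.2 4.7 0 0 0 6;-0.4 6.3 0 0 0 8;-0.7 7.8 0 0 0 10;-1 9.4 0 0 0 12;-1.3 10.9 0 0 0 14;-1.7 12.4 0 0 0 16"
}}

```text
time: 23.37
position: [0.5271, 0.1104, 0.0772]
tool_rot: [0.743, 0.669, -0.006, -0.004]
ft_force: [-9.7, -3.9, 4.4]
grip_width: 0.0221
grip_force: 4.8
```

>>> {"name": "move_arm", "arguments": {
  "series": "0 1.6 0 0 0 2;-0.1 3.1 0 0 0 4;-0.2 4.7 0 0 0 6;-0.4 6.3 0 0 0 8;-0.7 7.8 0 0 0 10;-1 9.4 0 0 0 12"
}}

```text
time: 23.87
position: [0.5357, 0.1095, 0.0772]
tool_rot: [0.809, 0.588, -0.007, -0.005]
ft_force: [-11.2, 0.3, 5.3]
grip_width: 0.0215
grip_force: 5.1
```

>>> {"name": "move_arm", "arguments": {
  "series": "0 1.6 0 0 0 2;-0.1 3.1 0 0 0 4;-0.2 4.7 0 0 0 6;-0.4 6.3 0 0 0 8;-0.7 7.8 0 0 0 10;-0.8 8.6 0 0 0 11"
}}

```text
time: 24.37
position: [0.5442, 0.1071, 0.0773]
tool_rot: [0.862, 0.507, -0.006, -0.004]
ft_force: [-9.7, 2.4, 5.5]
grip_width: 0.0221
grip_force: 5.2
```

>>> {"name": "move_arm", "arguments": {
  "series": "0 -5 0 0 0 0;0 -8 0 0 0 0;0 -8 0 0 0 0;0 -8 -25 0 0 0;0 -8 -54 0 0 0;0 -8 -54 0 0 0",
  "jaw": 0.4
}}

```text
time: 24.87
position: [0.5494, 0.1098, 0.1364]
tool_rot: [0.861, 0.508, 0.005, 0.003]
ft_force: [-0.0, 0.5, 0.4]
grip_width: 0.0345
grip_force: 0.0
```

```bash
python3 -c "
from h import *
go('c',-51,.13,1)"
```

```text
24.87 pos [0.5494 0.1098 0.1364] -> [ 0.643  -0.1199  0.13  ] shift [-155.7  193.     7.6] turn [  0.8   0.1 -68. ] q6 0.5
```

>>> {"name": "move_arm", "arguments": {
  "series": "-156 193 6 0 0 -68;-156 193 6 0 0 -68;-156 193 6 0 0 -68;-156 193 6 0 0 -68;-156 193 6 0 0 -68;-156 193 6 0 0 -68;-156 193 6 0 0 -68;-156 193 6 0 0 -68"
}}

```text
time: 25.53
position: [0.6402, -0.1246, 0.1254]
tool_rot: [0.518, 0.855, 0.0, 0.002]
ft_force: [-1.1, 0.6, 0.2]
grip_width: 0.035
grip_force: 0.0
```

>>> {"name": "move_arm", "arguments": {
  "series": "0 0 0 0 0 -7;0 0 0 0 0 -11;0 0 0 0 0 -11;0 0 0 0 0 -11"
}}

```text
time: 25.87
position: [0.6384, -0.1205, 0.1254]
tool_rot: [0.436, 0.9, 0.0, 0.001]
ft_force: [0.3, -0.1, 0.2]
grip_width: 0.0349
grip_force: 0.0
```

```bash
python3 - <<'E'
from h import *
from rig import robot
c=robot.camera('wrist')
go('c',-51,.076,1)
for t in ['axis_a','knob_a']: print(t,[(np.round(d['xyz'],4).tolist(),round(d['p'],2)) for d in robot.tip_of(c,t)[:5]])
E
```

```text
25.92 pos [ 0.6383 -0.1204  0.1254] -> [ 0.643  -0.1199  0.076 ] shift [-2.5  4.  49.4] turn [ 0.   0.1 -0.6] q6 -1.03
axis_a [([0.5093, -0.0687, 0.0687], 0.95), ([0.6341, 0.055, 0.0679], 0.77), ([0.6143, -0.0844, 0.0715], 0.73), ([0.6078, -0.1747, 0.0065], 0.69)]
knob_a [([0.6679, 0.0823, 0.0688], 0.79), ([0.6445, -0.1204, 0.0655], 0.68), ([0.4758, -0.0996, 0.0664], 0.6)]
```

>>> {"name": "move_arm", "arguments": {
  "series": "-2 4 20 0 0 0;-2 4 40 0 0 0;-2 4 49 0 0 0;-2 4 49 0 0 0"
}}

```text
time: 26.35
position: [0.6403, -0.1184, 0.0737]
tool_rot: [0.435, 0.901, -0.0, -0.003]
ft_force: [-0.7, 0.3, 0.0]
grip_width: 0.0346
grip_force: 0.0
```

>>> {"name": "move_arm", "arguments": {
  "series": "0 0 0 0 0 0;0 0 0 0 0 0;0 -1.6 0 0 0 2;0.1 -3.1 0 0 0 4;0.2 -4.7 0 0 0 6;0.4 -6.3 0 0 0 8",
  "jaw": 0.25
}}

```text
time: 26.85
position: [0.6393, -0.1219, 0.0778]
tool_rot: [0.498, 0.867, 0.002, 0.002]
ft_force: [4.6, 5.5, -2.6]
grip_width: 0.0223
grip_force: 3.5
```

>>> {"name": "move_arm", "arguments": {
  "series": "0 -1.6 0 0 0 2;0.1 -3.1 0 0 0 4;0.2 -4.7 0 0 0 6;0.4 -6.3 0 0 0 8;0.7 -7.8 0 0 0 10;1 -9.4 0 0 0 12;1.3 -10.9 0 0 0 14;1.7 -12.4 0 0 0 16"
}}

```text
time: 27.52
position: [0.6303, -0.1256, 0.078]
tool_rot: [0.614, 0.79, 0.004, 0.004]
ft_force: [8.5, 7.6, -4.0]
grip_width: 0.0218
grip_force: 4.8
```

>>> {"name": "move_arm", "arguments": {
  "series": "0 -1.6 0 0 0 2;0.1 -3.1 0 0 0 4;0.2 -4.7 0 0 0 6;0.4 -6.3 0 0 0 8;0.7 -7.8 0 0 0 10;1 -9.4 0 0 0 12"
}}

```text
time: 28.02
position: [0.6217, -0.1278, 0.0781]
tool_rot: [0.693, 0.721, 0.005, 0.004]
ft_force: [9.3, 6.3, -4.4]
grip_width: 0.0222
grip_force: 4.7
```

>>> {"name": "move_arm", "arguments": {
  "series": "0 -1.6 0 0 0 2;0.1 -3.1 0 0 0 4;0.2 -4.7 0 0 0 6;0.4 -6.3 0 0 0 8;0.7 -7.8 0 0 0 10;0.8 -8.6 0 0 0 11"
}}

```text
time: 28.52
position: [0.6137, -0.1284, 0.0782]
tool_rot: [0.759, 0.652, 0.005, 0.005]
ft_force: [10.5, 4.3, -6.0]
grip_width: 0.0218
grip_force: 4.5
```

>>> {"name": "move_arm", "arguments": {
  "series": "0 5 0 0 0 0;0 8 0 0 0 0;0 8 0 0 0 0;0 8 -25 0 0 0;0 8 -54 0 0 0;0 8 -54 0 0 0",
  "jaw": 0.4
}}

```text
time: 29.02
position: [0.6184, -0.1313, 0.1357]
tool_rot: [0.758, 0.653, 0.002, 0.004]
ft_force: [0.3, -0.7, 0.9]
grip_width: 0.0344
grip_force: 0.0
```

```bash
python3 -c "
from h import *
go('b',36,.13)"
```

```text
29.02 pos [ 0.6184 -0.1313  0.1357] -> [0.6677 0.0805 0.13  ] shift [216.8  17.4   5.3] turn [ 0.6 -0.1 45.5] q6 -0.24
```

>>> {"name": "move_arm", "arguments": {
  "series": "217 17 6 0 0 46;217 17 6 0 0 46;217 17 6 0 0 46;217 17 6 0 0 46;217 17 6 0 0 46;217 17 6 0 0 46;217 17 6 0 0 46;217 17 6 0 0 46"
}}

```text
time: 29.68
position: [0.6638, 0.0839, 0.124]
tool_rot: [0.952, 0.306, -0.0, 0.0]
ft_force: [-0.5, -0.2, 0.1]
grip_width: 0.0349
grip_force: 0.0
```

```bash
python3 - <<'E'
from h import *
from rig import robot
c=robot.camera('wrist')
go('b',36,.076)
for t in ['axis_a','knob_a']: print(t,[(np.round(d['xyz'],4).tolist(),round(d['p'],2)) for d in robot.tip_of(c,t)[:5]])
E
```

```text
29.73 pos [0.6638 0.0828 0.124 ] -> [0.6677 0.0805 0.076 ] shift [ 2.   4.1 48. ] turn [-0.   0.1 -0.3] q6 0.91
axis_a [([0.6319, 0.0528, 0.0655], 0.82)]
knob_a [([0.6681, 0.083, 0.0673], 0.88)]
```

>>> {"name": "move_arm", "arguments": {
  "series": "1 3 20 0 0 0;1 3 40 0 0 0;1 3 48 0 0 0;1 3 48 0 0 0"
}}

```text
time: 30.17
position: [0.6647, 0.0793, 0.0737]
tool_rot: [0.953, 0.304, -0.003, -0.001]
ft_force: [0.3, 0.6, -0.4]
grip_width: 0.0349
grip_force: 0.0
```

>>> {"name": "move_arm", "arguments": {
  "series": "0 0 0 0 0 0;0 0 0 0 0 0;0 1.6 0 0 0 2;-0.1 3.1 0 0 0 4;-0.2 4.7 0 0 0 6;-0.4 6.3 0 0 0 8",
  "jaw": 0.25
}}

```text
time: 30.67
position: [0.6697, 0.0766, 0.0776]
tool_rot: [0.972, 0.236, -0.0, -0.002]
ft_force: [-4.0, 6.2, 1.5]
grip_width: 0.022
grip_force: 3.2
```

>>> {"name": "move_arm", "arguments": {
  "series": "0 1.6 0 0 0 2;-0.1 3.1 0 0 0 4;-0.2 4.7 0 0 0 6;-0.4 6.3 0 0 0 8;-0.7 7.8 0 0 0 10;-1 9.4 0 0 0 12;-1.3 10.9 0 0 0 14;-1.7 12.4 0 0 0 16"
}}

```text
time: 31.33
position: [0.6725, 0.0681, 0.0776]
tool_rot: [0.995, 0.099, -0.001, -0.004]
ft_force: [-3.5, 10.4, 3.1]
grip_width: 0.0218
grip_force: 5.6
```

>>> {"name": "move_arm", "arguments": {
  "series": "0 1.6 0 0 0 2;-0.1 3.1 0 0 0 4;-0.2 4.7 0 0 0 6;-0.4 6.3 0 0 0 8;-0.7 7.8 0 0 0 10;-1 9.4 0 0 0 12"
}}

```text
time: 31.83
position: [0.6746, 0.0588, 0.0777]
tool_rot: [1.0, -0.006, -0.0, -0.004]
ft_force: [-1.1, 11.4, 1.4]
grip_width: 0.0219
grip_force: 5.5
```

>>> {"name": "move_arm", "arguments": {
  "series": "0 1.6 0 0 0 2;-0.1 3.1 0 0 0 4;-0.2 4.7 0 0 0 6;-0.4 6.3 0 0 0 8;-0.7 7.8 0 0 0 10;-0.8 8.6 0 0 0 11"
}}

```text
time: 32.33
position: [0.6748, 0.0498, 0.0778]
tool_rot: [0.995, -0.101, 0.001, -0.004]
ft_force: [0.0, 10.5, -0.1]
grip_width: 0.022
grip_force: 5.3
```

>>> {"name": "move_arm", "arguments": {
  "series": "0 -5 0 0 0 0;0 -8 0 0 0 0;0 -8 0 0 0 0;0 -8 -25 0 0 0;0 -8 -54 0 0 0;0 -8 -54 0 0 0",
  "jaw": 0.4
}}

```text
time: 32.83
position: [0.6805, 0.0522, 0.1366]
tool_rot: [0.995, -0.1, 0.006, 0.0]
ft_force: [0.8, 0.7, 0.8]
grip_width: 0.0346
grip_force: 0.0
```

```bash
python3 -c "
from h import *
go('d',-143,.13,1)"
```

```text
32.83 pos [0.6805 0.0522 0.1366] -> [ 0.4755 -0.0996  0.13  ] shift [-170.8  189.6    4.3] turn [  0.3  -0.7 -48.5] q6 1.69
```

>>> {"name": "move_arm", "arguments": {
  "series": "-171 190 6 0 0 -49;-171 190 6 0 0 -49;-171 190 6 0 0 -49;-171 190 6 0 0 -49;-171 190 6 0 0 -49;-171 190 6 0 0 -49;-171 190 6 0 0 -49;-171 190 6 0 0 -49"
}}

```text
time: 33.5
position: [0.4679, -0.1006, 0.1245]
tool_rot: [0.947, 0.321, -0.001, -0.0]
ft_force: [0.1, 0.5, 0.2]
grip_width: 0.035
grip_force: 0.0
```

```bash
python3 - <<'E'
from h import *
from rig import robot
c=robot.camera('wrist')
go('d',-143,.076,1)
for t in ['axis_a','knob_a']: print(t,[(np.round(d['xyz'],4).tolist(),round(d['p'],2)) for d in robot.tip_of(c,t)[:5]])
E
```

```text
33.55 pos [ 0.4702 -0.1003  0.1247] -> [ 0.4755 -0.0996  0.076 ] shift [ 4.6  2.5 48.8] turn [ 0.1 -0.   0.2] q6 0.48
axis_a [([0.614, -0.0836, 0.0708], 0.91), ([0.5123, -0.0688, 0.0661], 0.68)]
knob_a [([0.4767, -0.0979, 0.0663], 0.73), ([0.6186, -0.1292, 0.0678], 0.69)]
```

>>> {"name": "move_arm", "arguments": {
  "series": "4 3 20 0 0 0;4 3 40 0 0 0;4 3 49 0 0 0;4 3 49 0 0 0"
}}

```text
time: 33.98
position: [0.4754, -0.0979, 0.0735]
tool_rot: [0.947, 0.322, -0.001, -0.001]
ft_force: [-0.7, 0.3, -0.3]
grip_width: 0.0346
grip_force: 0.0
```

>>> {"name": "move_arm", "arguments": {
  "series": "0 0 0 0 0 0;0 0 0 0 0 0;0 -1.6 0 0 0 2;0.1 -3.1 0 0 0 4;0.2 -4.7 0 0 0 6;0.4 -6.3 0 0 0 8",
  "jaw": 0.25
}}

```text
time: 34.48
position: [0.4749, -0.0952, 0.0766]
tool_rot: [0.967, 0.254, 0.003, 0.003]
ft_force: [2.5, -5.4, -1.8]
grip_width: 0.022
grip_force: 2.6
```

>>> {"name": "move_arm", "arguments": {
  "series": "0 -1.6 0 0 0 2;0.1 -3.1 0 0 0 4;0.2 -4.7 0 0 0 6;0.4 -6.3 0 0 0 8;0.7 -7.8 0 0 0 10;1 -9.4 0 0 0 12;1.3 -10.9 0 0 0 14;1.7 -12.4 0 0 0 16"
}}

```text
time: 35.15
position: [0.4726, -0.0869, 0.0771]
tool_rot: [0.993, 0.118, 0.005, 0.005]
ft_force: [0.2, -12.8, -2.0]
grip_width: 0.0218
grip_force: 6.4
```

>>> {"name": "move_arm", "arguments": {
  "series": "0 -1.6 0 0 0 2;0.1 -3.1 0 0 0 4;0.2 -4.7 0 0 0 6;0.4 -6.3 0 0 0 8;0.7 -7.8 0 0 0 10;1 -9.4 0 0 0 12"
}}

```text
time: 35.65
position: [0.4693, -0.0767, 0.0768]
tool_rot: [1.0, 0.013, 0.003, 0.004]
ft_force: [-1.3, -11.9, -0.5]
grip_width: 0.0221
grip_force: 6.3
```

>>> {"name": "move_arm", "arguments": {
  "series": "0 -1.6 0 0 0 2;0.1 -3.1 0 0 0 4;0.2 -4.7 0 0 0 6;0.4 -6.3 0 0 0 8;0.7 -7.8 0 0 0 10"
}}

```text
time: 36.07
position: [0.4685, -0.0681, 0.0766]
tool_rot: [0.997, -0.074, 0.002, 0.003]
ft_force: [-3.4, -12.2, -0.5]
grip_width: 0.0218
grip_force: 6.0
```

>>> {"name": "move_arm", "arguments": {
  "series": "0 5 0 0 0 0;0 8 0 0 0 0;0 8 0 0 0 0;0 8 -25 0 0 0;0 8 -54 0 0 0;0 8 -90 0 0 0;0 8 -120 0 0 0;0 8 -120 0 0 0",
  "jaw": 0.4
}}

```text
time: 36.73
position: [0.4692, -0.0736, 0.2008]
tool_rot: [0.997, -0.074, 0.006, 0.002]
ft_force: [0.9, 0.6, 1.0]
grip_width: 0.0349
grip_force: 0.0
```

```bash
python3 - <<'E'
from h import *
from rig import robot
A=axes(np.load('p.npy'))
for n in ('top','scene'):
  c=robot.camera(n)
  if n=='top': cv2.imwrite('pics/end.png',cv2.resize(c['img'][160:320,190:480,::-1],None,fx=2.7,fy=2.7))
  for d in robot.tip_of(c,'knob_a'):
    x=np.array(d['xyz'][:2]); i=np.argmin(np.linalg.norm(A-x,axis=1)); v=x-A[i]
    print('abcd'[i],round(d['p'],2),np.degrees(np.arctan2(v[1],v[0])).round(1),np.linalg.norm(v).round(4))
  for t in ['cup_center','tin_center']: print(t,[np.round(d['xyz'],3) for d in robot.tip_of(c,t)[:1]])
E
```

```text
b 0.72 2.2 0.0468
c 0.7 -82.5 0.0431
a 0.66 71.9 0.0457
cup_center [array([0.667, 0.172, 0.024])]
tin_center [array([0.54 , 0.111, 0.067])]
d 0.95 -177.8 0.0441
b 0.92 0.4 0.0421
a 0.89 77.4 0.0433
c 0.82 -83.2 0.0496
cup_center [array([0.669, 0.165, 0.026])]
tin_center [array([ 0.501, -0.19 ,  0.022])]
```

View pics/end.png

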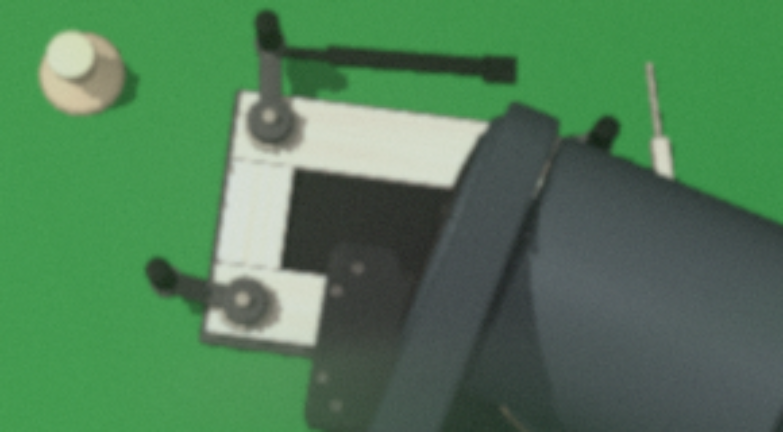

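The end picture shows levers a (160,275) and b (267,30) turned about 35° further, with the cup, spudger and driver in place. The measured knob angles agree for all four nuts, and the gripper is clear.

```bash
python3 -c "
from rig import robot
print(robot.hand_in())"
```

```text
the job is handed in; nothing more can be done
None
```

I turned all four nuts crosswise in two rounds (about 4–8° past the bite by feel, then about 35° more each), let go of everything and handed the job in; no verdict came back.

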